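# Hang a board carrier in the drying bay and shut its guard door

### The arm

A 6-joint arm with a two-finger parallel gripper is mounted at the origin on the work surface. World frame = base frame: x ahead of the robot, y to its left, z up, the work surface at z = 0. Lengths are in mm, angles in rad, forces in N, time in s.
With the tool pointing down it reaches from about 400 to 925 mm from the base axis. Payload 12.5 kg.
Tool frame: the origin (TCP) lies at the very end of the fingers, on their centre line; the grasp point (between the pads) lies behind it (env.grip_depth is the z of the grasp point in the tool frame, in mm); z points along the fingers, y is the line along which they close (so a half turn about z gives the same grasp; the last joint's range is limited). The gripper opens to 95 mm and grips with 3 to 60 N. Pads are 20 mm wide; open, the fingers measure 119 mm over their backs; the gripper's body (75 mm by 180 mm) begins 59 mm behind the grasp point.
Start: joints at [1.014, 0.491, 1.559, -0, 1.092, -0.106], TCP at [272.29, 562.588, 214.661] pointing down, gripper open.
Joint ranges: [-3.1, 3.1], [-0.84, 2.19], [0.05, 2.79], [-1.13, 4.28], [0.06, 2.93], [-2.69, 2.69]. Speed limits (rad/s): [2.22, 2.22, 2.79, 3.14, 3.14, 3.14].

### API

Orientations are given as [roll, pitch, yaw] about the fixed x, y, z axes, in that order (R = Rz(yaw) Ry(pitch) Rx(roll)).
In Python, from cell import env, optics gives the robot as it stands.
- The arm moves only by the tool step_arm, never from a script. Its argument "moves" is a list of rows, each an object of numbers: "tx", "ty", "tz": the shift along the tool's x, y, z in mm; "roll": the turn about the tool's z in rad. In form: [{"tx": .., "ty": .., "tz": .., "roll": ..}, ...]. A call has 1 to 12 rows; each row is the pose to reach, as a shift and turn from the pose commanded when the call began, along the tool's axes at that moment; what a row does not reach only later rows make up. A row lasts 1/12 s, in which the tool goes at most 41.7 mm and 7.16 degrees, less where a joint would pass 70% of its speed; a pose out of reach is approached as far as the arm can. A call with a gripper value outside its range is refused whole. "grip" is the finger opening in mm, from 0 to 95.1, set as the call begins (left out, the last holds). The fingers move at their own pace and stop on an object; the grip force is fixed at half the most. Time passes only in rows, so rows that repeat a pose let the fingers close. It gives the time, the measured TCP pose, the force, the opening and the grip force at its end, in the units of the state.
- env.state(): the state, without advancing time (a new reading comes with each control period).
- optics.read_camera(name): name is "side" or "top" or "wrist"; returns a dict with "pixels" (420x560x3 uint8, blue, green, red), "mtx" (3x3 intrinsics, pixels), "view" (4x4, takes a point from world to camera coordinates). Camera axes: x right, y down, z forward; pixel columns grow to the right and rows downward; lengths in mm; the calibration is good to about 2 mm. A picture is of the moment at which its call begins. There is no depth.
- env.job_done(): hands the job in; it is judged then, once.
The state is a dict: "t": time; "joints": joint angles; "qvel": joint speeds; "tau": joint torques, N m; "eef_pos": TCP position; "tcp_rot": TCP orientation; "ft_force": force on the tool from outside, world axes, zero at the start; "moment": the same for the moment, N m; "opening": opening from 0.0 (shut) to 1.0 (fully open); "grip_force": force on a finger pad.
Only numpy, scipy, OpenCV 4.12 (cv2) and the standard library are available. Lean on these libraries where they do the work, as an engineer would, in place of code of your own. Each camera call takes 0.05 s, during which the arm holds its last target. There are 200 camera calls.

### The job

Slide the wire guard door of the drying bay open, hook the longer of the two board carriers standing on the bench onto the rail inside, and slide it along the rail, partly under the fixed grille, until its middle is level with the pointer clipped to the bay's far track. Then slide the guard door fully shut, leaving the carrier hanging freely and both short carriers, the bottle and the spool where they are.

Things in the scene. Friction and masses are not known exactly. Their poses are not given: they have to be found in the camera images.
- bay: Drying bay: grey sheet-metal box fixed to the bench, 210 (x) x 440 (y) mm. Origin: centre of its underside, on the bench; x, y along its sides, z up. Inside free from x = -93 to 93, y = -212 to 212 mm, floor at z = 4. Walls reach z = 139 (far wall, +x, of wires). Along both long sides aluminium tracks (x = +-97 to +-105 mm) reach z = 158 mm.
- opening (a point): Centre of the bay's top opening for loading: bay y = 0 to 212 mm, x = -93 to 93 mm; this point is at bay x = 0, y = 106, z = 139 mm. The other half of the top, bay y = -210 to 0, is closed by a fixed wire grille, z = 139 to 145 mm, over which the door slides.
- rail_mid (a point): Middle of the rail's centre line: bay x = 0, y = 0, z = 100 mm, right below the fixed grille's edge. The rail is a fixed steel bar, 10 mm diameter, along bay y from end wall to end wall.
- door (a joint): Guard door: wire panel 190 x 215 x 8 mm on the tracks on top of the bay, z = 147 to 155 mm. 0 = shut (covers bay y = -1 to 214 mm, stop); grows as it slides towards the bay's -y over the fixed grille; 0.205 m = fully open (stop). It stays where left; 2.5 N moves it.
- door_fin (a point): Middle of the top edge of the door's upright push fin: 120 mm along bay x, 8 mm thick along bay y, standing 28 mm above the door's top, top at bay z = 183 mm. At bay x = 0, y = 19 mm when shut; moves with the door to y = -186 mm when fully open.
- mark: Dark steel pointer, a fin 4 mm thick and 30 mm long along x, clipped outside the bay's far (+x) track; axes as the bay's. Its origin's y in the bay's frame (between -35 and -5 mm, so beside the grille's edge) is where the carrier's middle belongs along the rail. Only a mark: nothing collides with it.
- carrier: The longer carrier, to be hung: upright aluminium frame with a green board on a flat foot; 100 mm long (its y), 115 high (z), about 0.22 kg. Origin: centre of the foot's underside. Foot 44 mm wide (x), 4 thick; frame 6 mm thick (15 over its chips) up to z = 49 mm. Two steel C-hooks join it to the header above. It may hang either way round.
- carrier_header (a point): Middle of the top edge of the carrier's header (the grip): a bar 10 mm thick (x), 100 mm long (y), from z = 93 to 115 mm above the carrier's underside, centred over its origin.
- carrier_seat (a point): Point in the carrier's hooks, midway along it, where the rail's centre lies once hung: 84 mm above its underside, x = 0. The hooks' roof is an inverted V that centres itself on the rail. Hooks are 12 mm wide (y), centred 12 mm in from each end.
- carrier_mouth (a point): Centre of the hooks' mouth, at carrier x = 11.5, z = 61.5 mm. The mouth faces the carrier's +x and is open from z = 49 to 74 mm; above it hangs the lip (x = 10 to 13 mm, z = 74 to 83). The closed back of the C is at x = -13 to -10 mm.
- short_carrier: A short carrier standing on the bench, to be left alone: like the carrier but 60 mm long. Origin: centre of its foot's underside.
- hung_carrier: Another short carrier (60 mm long) already hanging on the rail under the fixed grille near the bay's -y end, to be left alone. Origin: centre of its foot's underside.
- bottle: White flux bottle, 44 mm diameter, 120 mm high, to be left alone. Origin: centre of its underside.
- spool: Black empty wire spool standing on its flange, 90 mm diameter, 60 mm high, to be left alone. Origin: centre of its underside.
Not all that is in view belongs to the job. Leave any pink, turquoise or yellow look-alike of the carrier alone.

How it is judged (in metres and radians):
On the way, in this order (a step that is already met when the one before it is completed fails the run):
1. the guard door is slid open, by more than 90 mm (value of joint door above 0.09 m), for 0.1 s.
2. the longer carrier hangs on the rail with its middle within 10 mm of the pointer (x of carrier_seat in the frame of bay between -0.007 and 0.007 m and z of carrier_seat in the frame of rail_mid between -0.007 and 0.007 m and y of carrier_seat in the frame of mark between -0.01 and 0.01 m and angle between carrier's own z axis and vertical below 0.15 rad), for 0.2 s.
At the end, for the whole second after the job is handed in: The longer carrier hangs at rest on the rail by its hooks (seat within 7 mm of the rail's centre line, tilted less than 0.15 rad), its middle within 10 mm of the pointer along the rail, and the guard door is shut to within 6 mm (all of step 2 and value of joint door below 0.006 m and linear speed of each of carrier, hung_carrier below 0.03 m/s); the robot touches nothing.
It fails at once if the short carrier on the bench is moved by more than 20 mm (distance of short_carrier from where it was at the start of the episode above 0.02 m).
It fails at once if the carrier already hanging is moved by more than 20 mm (distance of hung_carrier from where it was at the start of the episode above 0.02 m).
It fails at once if the bottle is moved by more than 20 mm (distance of bottle from where it was at the start of the episode above 0.02 m).
It fails at once if the spool is moved by more than 20 mm (distance of spool from where it was at the start of the episode above 0.02 m).
It also fails if it takes over 72 s, if anything falls off the work surface, if the arm or the gripper's body presses on something with over 40 N, if the wrist force passes 120 N, or if a joint passes its speed limit or range.

## Working session

There is one attempt and no reset: what is moved stays moved. The work goes in short steps, Python scripts to look and compute and a tool call to move; the robot and the scene stay as the last step left them, time stands still between calls to the robot, and variables do not carry over. Pictures are saved under pics/ and viewed, at most 10 in all, crops included, and the job is handed in when it is done.

Besides the shell and the picture viewer there is one more tool, called after ">>>" by a JSON object that holds its "fn" and its "kwargs". step_arm: Moves the arm, as the interface text tells. Its arguments: {"type":"object","properties":{"moves":{"type":"array"},"grip":{"type":"number"}},"required":["moves"]}

```bash
mkdir -p pics; ls; cat > h.py <<'E'
import numpy as np, cv2
from cell import env, optics
def cam(n):
    c=optics.read_camera(n); return c['pixels'],np.array(c['mtx']),np.array(c['view'])
def ray(K,V,uv):
    R,t=V[:3,:3],V[:3,3]; d=R.T@np.linalg.inv(K)@np.array([uv[0],uv[1],1.]); return -R.T@t,d
def onz(K,V,uv,z):
    o,d=ray(K,V,uv); return o+d*(z-o[2])/d[2]
def proj(K,V,P):
    p=np.atleast_2d(P)@V[:3,:3].T+V[:3,3]; p=p@K.T; return p[:,:2]/p[:,2:]
E
python3 - <<'E'
from h import *
for n in ['top','side']:
    p,K,V=cam(n); cv2.imwrite(f'pics/{n}0.png',p); np.savez(f'pics/{n}0.npz',p=p,K=K,V=V); print(n,K.tolist(),V.round(3).tolist(),(-V[:3,:3].T@V[:3,3]).round())
print(env.state(),env.grip_depth)
E
```

```text
pics
top [[418.89086323694784, 0.0, 286.70281282553304], [0.0, 418.89086323694784, 213.10222117661382], [0.0, 0.0, 1.0]] [[-0.017, -1.0, -0.014, 93.587], [-0.98, 0.019, -0.198, 558.812], [0.198, 0.011, -0.98, 1187.017], [0.0, 0.0, 0.0, 1.0]] [ 314.   70. 1275.]
side [[526.4600580700288, 0.0, 275.5189940124824], [0.0, 526.4600580700288, 206.36826999850948], [0.0, 0.0, 1.0]] [[0.802, -0.597, -0.008, -388.651], [-0.418, -0.552, -0.721, 380.084], [0.426, 0.582, -0.693, 1303.055], [0.0, 0.0, 0.0, 1.0]] [ -85. -781. 1173.]
{'t': 0.1, 'joints': array([ 1.01444886e+00,  4.91507986e-01,  1.55937557e+00,  1.46460118e-05,
        1.09164246e+00, -1.05631579e-01]), 'qvel': array([-0.00089524, -0.00024281, -0.00216659,  0.00057851,  0.00118491,
        0.00118624]), 'tau': array([ 1.15897798e-03, -6.13625550e+01, -2.58606362e+01,  6.93520065e-02,
        4.69906814e-02, -1.08317197e-04]), 'eef_pos': array([272.14828289, 562.42333321, 214.11921746]), 'tcp_rot': array([-3.14066587e+00, -1.11326462e-04,  2.69086995e+00]), 'ft_force': array([0.54701576, 0.3675633 , 0.18866451]), 'moment': array([ 0.01006885, -0.04582323,  0.0234134 ]), 'grip_force': 0.0, 'opening': 0.9992565497807935} -18.8
```

View pics/top0.png

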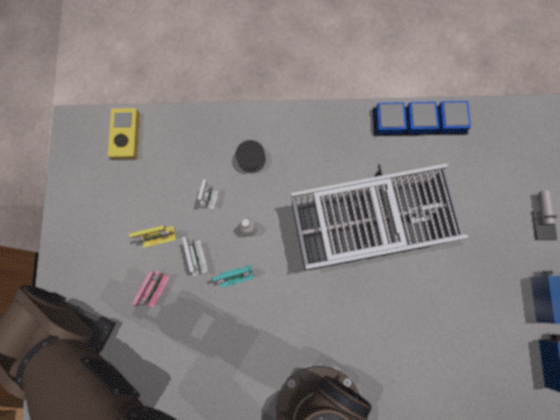

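View pics/side0.png

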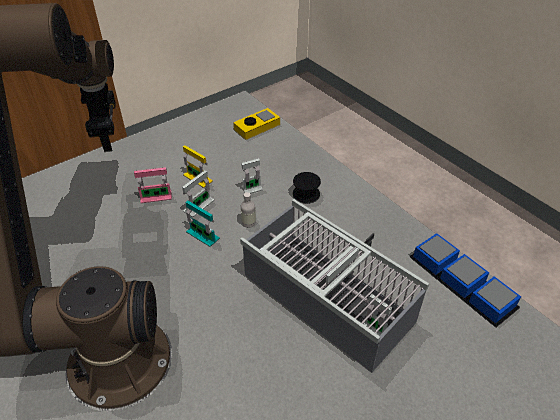

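Top view: the white carrier at (194,256) looks longer than the white one at (207,195). Look-alikes are pink (150,289), yellow (152,236) and turquoise (233,276). The bottle is at (246,227), the spool at (250,156), the pointer at (379,170), and the bay spans columns 293–466. The door looks partly open. I choose (194,256) and check it in one close crop.

```bash
python3 - <<'E'
from h import *
t=np.load('pics/top0.npz')['p'];s=np.load('pics/side0.npz')['p']
def rs(im,x0,y0,x1,y1,w,h): return cv2.resize(im[y0:y1,x0:x1],(w,h),interpolation=cv2.INTER_CUBIC)
a=rs(t,170,170,270,280,360,300//1); a=rs(t,170,170,270,270,300,300)
b=rs(s,170,150,270,250,300,300)
c=rs(t,285,155,475,275,475,300); d=rs(s,235,190,435,370,325,300)
im=np.vstack([np.hstack([a,c]),np.hstack([b,d,np.zeros((300,150,3),np.uint8)])])
cv2.imwrite('pics/crop.png',im); print(im.shape)
E
```

```text
(600, 775, 3)
```

View pics/crop.png

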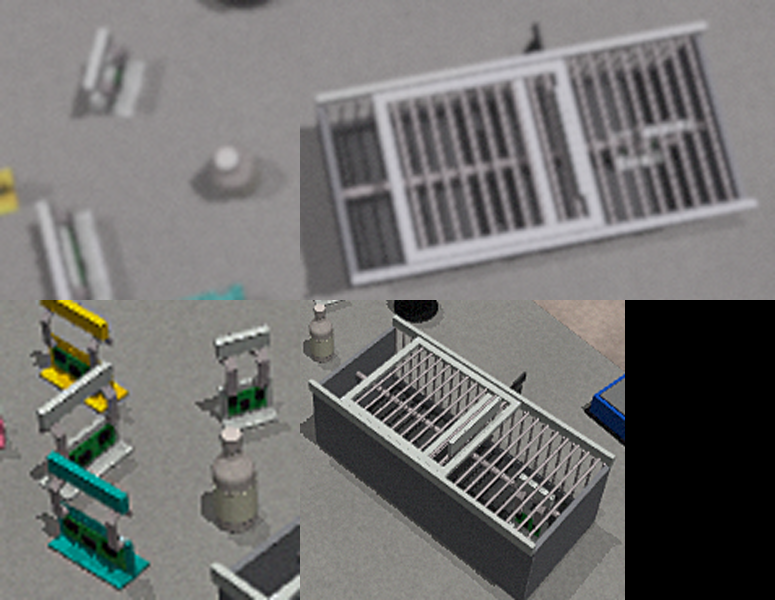

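The crop confirms it. The white carrier at top (194,256) / side (200,190) has a clearly longer header than the white one at (207,195). The door is partly open, by roughly 50–60 mm. Next I measure the bay, pointer, carriers, fin, bottle and spool.

```bash
python3 - <<'E'
from h import *
T=np.load('pics/top0.npz');S=np.load('pics/side0.npz')
Z=lambda uv,z:onz(T['K'],T['V'],uv,z)
FL,FR,NL,NR=[Z(p,158) for p in [(292.2,193.8),(447.4,165.8),(305,267),(467.4,236.6)]]
print('corners',[c.round(1).tolist() for c in (FL,FR,NL,NR)])
c=(FL+FR+NL+NR)/4; yv=(FL-FR+NL-NR)/2; xv=(FL-NL+FR-NR)/2
print('bay',c.round(1),'len',np.linalg.norm(yv),np.linalg.norm(xv),'yaw from y',np.degrees(np.arctan2(-yv[0],yv[1])),'from x',np.degrees(np.arctan2(xv[1],xv[0])))
p=T['p'].astype(int); m=((p.min(2)>150)&(p.max(2)-p.min(2)<25)).astype(np.uint8)
n,l,st,ce=cv2.connectedComponentsWithStats(m)
for i in range(1,n):
    x,y,w,h,a=st[i]
    if a>12 and 170<x<270 and 100<y<290:
        r=cv2.minAreaRect(np.argwhere(l==i)[:,::-1].astype(np.float32)); 
        q=[Z(v,115)[:2].round().tolist() for v in cv2.boxPoints(r)]
        print(st[i],r,'z115',q)
p=S['p'].astype(int); m=((p.min(2)>165)&(p.max(2)-p.min(2)<25)).astype(np.uint8)
n,l,st,ce=cv2.connectedComponentsWithStats(m)
for i in range(1,n):
    x,y,w,h,a=st[i]
    if a>20 and 170<x<300 and 140<y<240:
        r=cv2.minAreaRect(np.argwhere(l==i)[:,::-1].astype(np.float32))
        print('side',st[i],[onz(S['K'],S['V'],v,115)[:2].round().tolist() for v in cv2.boxPoints(r)])
print('bottle',Z((245,223),115),'spool',Z((250,155),60))
for nm,uv in [('mark base',(379.5,178)),('tip',(379,166))]: print(nm,Z(uv,158),Z(uv,170))
E
```

```text
corners [[593.7, 66.3, 158.0], [664.8, -364.9, 158.0], [393.2, 36.2, 158.0], [466.3, -399.8, 158.0]]
bay [ 529.5 -165.6  158. ] len 439.56524965438473 202.09398661848618 yaw from y 9.43783685143624 from x 9.252930930154314
[198 179   8  21  83] ((201.17648315429688, 188.79412841796875), (4.123105525970459, 20.858062744140625), 14.03624439239502) z115 [[596.0, 339.0], [656.0, 326.0], [653.0, 314.0], [593.0, 328.0]]
[209 190   9  19 104] ((213.38076782226562, 199.1038360595703), (5.876287937164307, 19.470685958862305), 15.255120277404785) z115 [[569.0, 306.0], [623.0, 293.0], [619.0, 276.0], [564.0, 290.0]]
[242 218   8   8  49] ((245.5, 221.5), (7.0, 7.0), 90.0) z115 [[537.0, 209.0], [537.0, 189.0], [517.0, 189.0], [517.0, 209.0]]
[182 237  12  35 138] ((187.4705810546875, 253.88235473632812), (35.41019821166992, 3.8805696964263916), 75.96376037597656) z115 [[486.0, 379.0], [488.0, 369.0], [392.0, 342.0], [389.0, 353.0]]
[195 240  12  33 178] ((201.25082397460938, 255.94097900390625), (32.98166275024414, 5.897762775421143), 76.75948333740234) z115 [[475.0, 342.0], [479.0, 326.0], [389
[... 364 characters left out ...]
377.0], [489.0, 367.0], [394.0, 341.0]]
side [244 187  18  10  60] [[530.0, 223.0], [583.0, 204.0], [569.0, 178.0], [518.0, 197.0]]
side [200 197  14  12  40] [[393.0, 246.0], [440.0, 259.0], [438.0, 245.0], [392.0, 232.0]]
side [293 199 136  86 332] [[621.0, 100.0], [629.0, 104.0], [707.0, -346.0], [699.0, -348.0]]
side [ 240  212  180  127 2091] [[414.0, 67.0], [637.0, 181.0], [683.0, -337.0], [492.0, -389.0]]
bottle [522.47628597 200.69174372 115.        ] spool [742.65475047 192.2410594   60.        ]
mark base [ 633.66809738 -175.40043143  158.        ] [ 630.23574229 -172.76500975  170.        ]
tip [ 668.22337735 -176.10715587  158.        ] [ 664.41990626 -173.46414412  170.        ]
```

```bash
cat >> h.py <<'E'
BC=np.array([529.5,-165.6]); BY=0.163
def bay2w(x,y): 
    c,s=np.cos(BY),np.sin(BY); return BC+[c*x-s*y,s*x+c*y]
def w2bay(p):
    c,s=np.cos(BY),np.sin(BY); d=np.asarray(p)[:2]-BC; return np.array([c*d[0]+s*d[1],-s*d[0]+c*d[1]])
def go(x,y,z,yaw,frm=None):
    s=env.state(); p=np.array(s['eef_pos']) if frm is None else np.array(frm[:3]); w=s['tcp_rot'][2] if frm is None else frm[3]
    d=np.array([x,y,z])-p; c,n=np.cos(w),np.sin(w)
    r=-((yaw-w+np.pi)%(2*np.pi)-np.pi)
    print('tx %.1f ty %.1f tz %.1f roll %.3f'%(c*d[0]+n*d[1],n*d[0]-c*d[1],-d[2],r),'rows',np.ceil(max(np.linalg.norm(d)/41.7,abs(r)/.125)))
E
python3 - <<'E'
from h import *
F=[272.29,562.588,214.661,2.6909]
go(440,360,300,1.734,F)
print(bay2w(0,10)); x,y=bay2w(0,10); go(x,y,230,1.734,[440,360,300,1.734])
E
```

```text
tx -239.2 ty -109.3 tz -85.3 roll 0.957 rows 8.0
[ 527.87720833 -155.73255113]
tx -523.2 ty 2.9 tz 70.0 roll -0.000 rows 13.0
```

>>> {"fn": "step_arm", "kwargs": {"moves": [{"tx":-30,"ty":-14,"tz":-30,"roll":0.12},{"tx":-60,"ty":-28,"tz":-60,"roll":0.24},{"tx":-90,"ty":-42,"tz":-85,"roll":0.36},{"tx":-120,"ty":-56,"tz":-85,"roll":0.48},{"tx":-150,"ty":-70,"tz":-85,"roll":0.6},{"tx":-180,"ty":-84,"tz":-85,"roll":0.72},{"tx":-210,"ty":-97,"tz":-85,"roll":0.84},{"tx":-239,"ty":-109,"tz":-85,"roll":0.957},{"tx":-239,"ty":-109,"tz":-85,"roll":0.957}], "grip": 0}}

```text
t: 0.85
eef_pos: [442.7, 357.0, 299.3]
tcp_rot: [3.141, 0.001, 1.723]
ft_force: [-0.6, 0.2, 0.6]
opening: 0.425
grip_force: 0.0
```

```bash
python3 - <<'E'
from h import *
p,K,V=cam('wrist'); cv2.imwrite('pics/w1.png',p); np.savez('pics/w1.npz',p=p,K=K,V=V); print(K.round(1).tolist(),(-V[:3,:3].T@V[:3,3]).round(1),V[2,:3].round(3))
print(proj(K,V,[[440,360,115],[440,360,0]])); print(env.state()['eef_pos'],env.state()['tcp_rot'])
E
```

```text
[[356.0, 0.0, 279.0], [0.0, 356.0, 211.9], [0.0, 0.0, 1.0]] [431.3 433.2 469.1] [ 0.041 -0.268 -0.963]
[[276.49110657 187.30177899]
 [277.05331831 169.56775385]]
[441.36593008 358.47001848 299.33240027] [-3.14118378e+00  3.88590480e-04  1.72924312e+00]
```

View pics/w1.png

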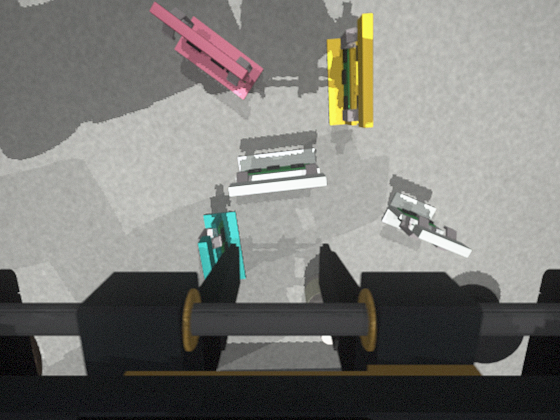

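The wrist view shows the long white carrier at (278,180), between pink (210,50), yellow (350,70), turquoise (222,240) and the short white (425,225). I enlarge it to tell which side the hook mouth faces.

```bash
python3 - <<'E'
from h import *
W=np.load('pics/w1.npz');p=W['p'];s=np.load('pics/side0.npz')['p']
a=cv2.resize(p[130:205,220:340],(800,500),interpolation=cv2.INTER_CUBIC)[:, :]
b=cv2.resize(p[170:270,375:480],(300,286),interpolation=cv2.INTER_CUBIC)
im=np.zeros((600,800,3),np.uint8); a=cv2.resize(a,(800,310)); im[:310]=cv2.resize(p[140:200,225:335],(800,310),interpolation=cv2.INTER_CUBIC)
im[312:598,:300]=b; im[312:598,310:710]=cv2.resize(s[155:215,175:259],(400,286),interpolation=cv2.INTER_CUBIC)
cv2.imwrite('pics/c2.png',im)
q=p.astype(int); m=((q.min(2)>200)&(q.max(2)-q.min(2)<25)).astype(np.uint8)
n,l,st,ce=cv2.connectedComponentsWithStats(m)
for i in range(1,n):
    x,y,w,h,a=st[i]
    if a>60 and 220<x<340 and 130<y<210: print(st[i],[onz(W['K'],W['V'],v,115)[:2].round(1).tolist() for v in cv2.boxPoints(cv2.minAreaRect(np.argwhere(l==i)[:,::-1].astype(np.float32)))])
# expected pixel positions of hook back/lip for both sides
a=np.radians(15.5); e=np.array([np.cos(a),np.sin(a)]); f=np.array([-e[1],e[0]])
for nm,d,z in [('back/lip +f top',11.5,83),('z74',11.5,74),('z49',11.5,49)]:
    for t in (-38,38): print(nm,t,proj(W['K'],W['V'],[[*(np.array([440,360])+t*e+d*f),z]]).round(0), 'in crop',((proj(W['K'],W['V'],[[*(np.array([440,360])+t*e+d*f),z]])-[225,140])*[800/110,310/60]).round())
E
```

```text
[254 150  50   9 176] [[413.1, 389.4], [460.0, 401.9], [461.1, 398.0], [414.0, 385.5]]
[252 170  54  11 287] [[413.3, 368.4], [465.3, 382.6], [466.8, 377.4], [414.6, 363.2]]
[228 177  99  20 933] [[391.0, 353.0], [487.1, 378.8], [490.0, 369.5], [393.2, 343.4]]
back/lip +f top -38 [[241. 175.]] in crop [[116. 182.]]
back/lip +f top 38 [[310. 167.]] in crop [[619. 139.]]
z74 -38 [[242. 174.]] in crop [[122. 175.]]
z74 38 [[309. 166.]] in crop [[614. 133.]]
z49 -38 [[244. 170.]] in crop [[137. 156.]]
z49 38 [[308. 163.]] in crop [[601. 117.]]
```

View pics/c2.png

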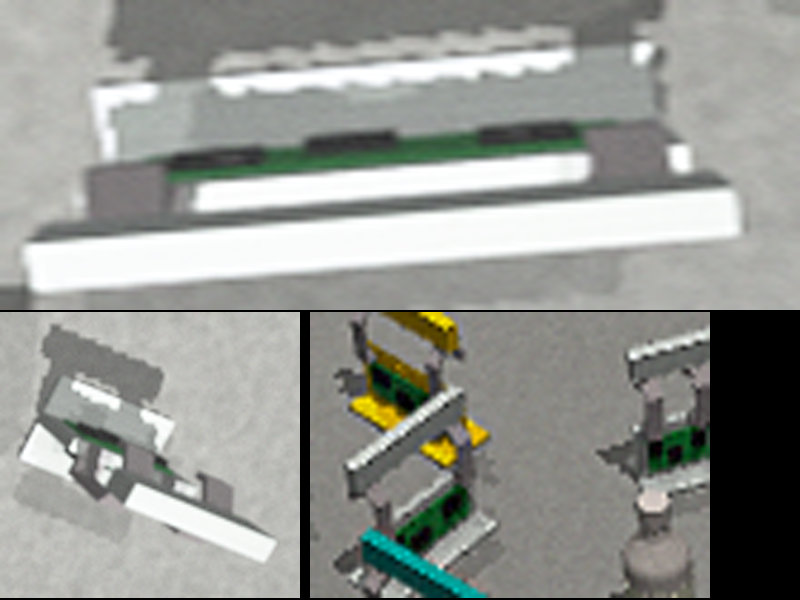

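The blocks at crop (125,190) and (630,155) are the hooks. It is not yet clear whether that is the closed back or the lip. I will settle that with a lower, oblique look after the door. Going to the door now.

>>> {"fn": "step_arm", "kwargs": {"moves": [{"tx":-40},{"tx":-80},{"tx":-120,"tz":10},{"tx":-160,"tz":15},{"tx":-200,"tz":20},{"tx":-240,"tz":25},{"tx":-280,"tz":30},{"tx":-320,"tz":35},{"tx":-360,"tz":40},{"tx":-400,"ty":2,"tz":45},{"tx":-440,"ty":3,"tz":50},{"tx":-470,"ty":3,"tz":50}]}}

```text
validation failed for argument at $.mo...
```

>>> {"fn": "step_arm", "kwargs": {"moves": [{"tx":0}]}}

```text
validation failed for argument at $.mo...
```

```bash
python3 - <<'E'
from h import *
p,K,V=cam('wrist'); cv2.imwrite('pics/w2.png',p); np.savez('pics/w2.npz',p=p,K=K,V=V)
print(env.state()['eef_pos'],env.state()['tcp_rot'],(-V[:3,:3].T@V[:3,3]).round(1))
for b in [(0,-33,183),(-60,-33,183),(60,-33,183),(-101,0,158),(101,0,158),(-101,100,158),(101,100,158),(120,-25,158)]: print(b,proj(K,V,[*bay2w(*b[:2]),b[2]]).round(0))
E
```

```text
[440.41177091 359.56101809 299.36816988] [-3.14097472e+00  3.98272024e-05  1.73253501e+00] [429.6 434.6 469.1]
(0, -33, 183) [[283. 641.]]
(-60, -33, 183) [[236. 641.]]
(60, -33, 183) [[331. 640.]]
(-101, 0, 158) [[205. 597.]]
(101, 0, 158) [[360. 597.]]
(-101, 100, 158) [[200. 543.]]
(101, 100, 158) [[365. 542.]]
(120, -25, 158) [[374. 609.]]
```

View pics/w2.png

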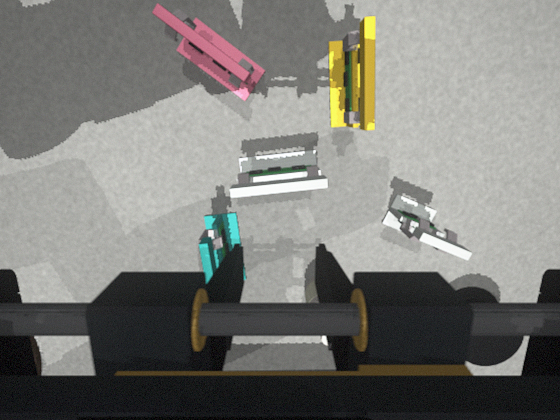

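The rows need all four keys, so neither move ran and the view is unchanged: carrier still at (278,185). Repeating with full rows.

>>> {"fn": "step_arm", "kwargs": {"moves": [{"tx":-40,"ty":0,"tz":0,"roll":0},{"tx":-80,"ty":0,"tz":0,"roll":0},{"tx":-120,"ty":0,"tz":10,"roll":0},{"tx":-160,"ty":0,"tz":15,"roll":0},{"tx":-200,"ty":0,"tz":20,"roll":0},{"tx":-240,"ty":0,"tz":25,"roll":0},{"tx":-280,"ty":0,"tz":30,"roll":0},{"tx":-320,"ty":0,"tz":35,"roll":0},{"tx":-360,"ty":2,"tz":40,"roll":0},{"tx":-400,"ty":2,"tz":45,"roll":0},{"tx":-440,"ty":3,"tz":50,"roll":0},{"tx":-480,"ty":3,"tz":50,"roll":0}], "grip": 0}}

```text
t: 1.95
eef_pos: [520.7, -113.5, 248.7]
tcp_rot: [-3.141, -0.001, 1.737]
ft_force: [1.1, 0.7, 0.7]
opening: 0.007
grip_force: 0.0
```

>>> {"fn": "step_arm", "kwargs": {"moves": [{"tx":-40,"ty":0,"tz":10,"roll":0},{"tx":-40,"ty":0,"tz":10,"roll":0},{"tx":-40,"ty":0,"tz":10,"roll":0}]}}

```text
t: 2.2
eef_pos: [527.3, -152.8, 238.7]
tcp_rot: [-3.14, -0.001, 1.733]
ft_force: [-0.7, 0.4, -0.3]
opening: 0.004
grip_force: 0.0
```

```bash
python3 - <<'E'
from h import *
for n in ['top','wrist','side']:
    p,K,V=cam(n); np.savez(f'pics/{n}2.npz',p=p,K=K,V=V)
    if n=='wrist': w=p
    if n=='side': s=p
print(env.state()['eef_pos'],env.state()['tcp_rot'],w2bay(env.state()['eef_pos']),env.state()['opening'])
im=np.zeros((420,800,3),np.uint8); im[:,:480]=cv2.resize(w,(480,360))[:,:].repeat(1,0)[:420].copy() if 0 else cv2.copyMakeBorder(cv2.resize(w,(480,360)),0,60,0,0,0)
im[:320,480:]=cv2.resize(s[190:370,245:425],(320,320),interpolation=cv2.INTER_CUBIC)
cv2.imwrite('pics/c3.png',im)
E
```

```text
[ 527.3052949  -150.67563149  239.78868786] [ 3.14152620e+00 -3.20026293e-04  1.73603205e+00] [ 0.25630005 15.08269923] 0.0032320862281720705
```

View pics/c3.png

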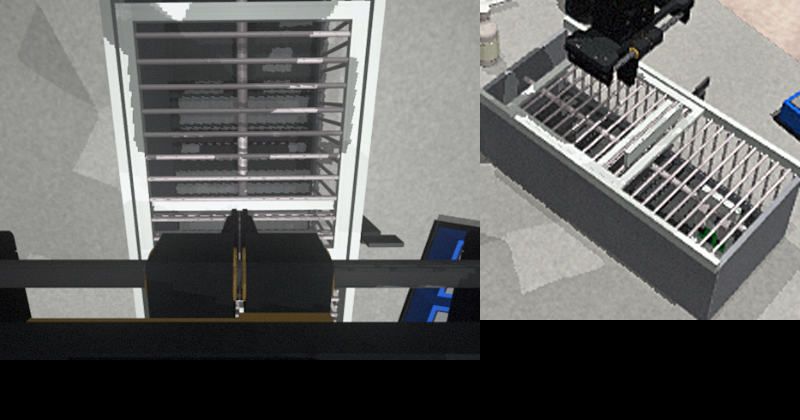

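```bash
python3 - <<'E'
from h import *
W=np.load('pics/wrist2.npz');T=np.load('pics/top0.npz')
for r in (232,239,246,15): 
    for z in (145,155,183): print(r,z,w2bay(onz(W['K'],W['V'],(280,r),z)).round(1))
f=lambda b:(proj(T['K'],T['V'],[*bay2w(*b[:2]),b[2]])[0]-[285,155])*2.5+[300,0]
for nm,b in [('grille edge',(-90,0,145)),('grille edge',(90,0,145)),('end',(-95,-220,145))]: print(nm,f(b).round())
for uv in [(412,260),(378,97),(605,225),(558,70),(548,222),(518,82)]:
    u=((uv[0]-300)/2.5+285,uv[1]/2.5+155); print(uv,[w2bay(onz(T['K'],T['V'],u,z)).round(0) for z in (145,155,183)])
# mark: tip pixels
for uv in [(435,282),(470,281),(424,258)]: print('mark',uv,[w2bay(onz(W['K'],W['V'],uv,z)).round(1) for z in (150,158,170)])
E
```

```text
232 145 [1.  0.9]
232 155 [1.  4.3]
232 183 [ 0.9 13.9]
239 145 [ 1.  -4.9]
239 155 [ 1.  -1.3]
239 183 [0.9 8.9]
246 145 [  1.  -10.8]
246 155 [ 1.  -6.9]
246 183 [0.9 3.9]
15 145 [  1.  153.6]
15 155 [  1.  151.2]
15 183 [  0.9 144.6]
grille edge [549. 233.]
grille edge [513.  75.]
end [749. 201.]
(412, 260) [array([-92., 151.]), array([-93., 152.]), array([-95., 155.])]
(378, 97) [array([ 92., 152.]), array([ 90., 153.]), array([ 83., 156.])]
(605, 225) [array([-92., -61.]), array([-93., -58.]), array([-95., -50.])]
(558, 70) [array([ 86., -51.]), array([ 84., -48.]), array([ 77., -40.])]
(548, 222) [array([-78.,  -2.]), array([-79.,   1.]), array([-81.,   8.])]
(518, 82) [array([81., -4.]), array([78., -1.]), array([72.,  5.])]
mark (435, 282) [array([124.8, -39.6]), array([121. , -35.6]), array([115.2, -29.5])]
mark (470, 281) [array([152.7, -38.7]), array([148. , -34.7]), array([140.9, -28.7])]
mark (424, 258) [array([113.8, -18.9]), array([110.3, -15.5]), array([105. , -10.4])]
```

Door's +y edge is at about 157 mm, so it is about 57 mm open and the fin is at bay y≈-38. The bar at row 239 is the grille edge, at y≈0. Descend and push.

>>> {"fn": "step_arm", "kwargs": {"moves": [{"tx":0,"ty":0,"tz":38,"roll":0},{"tx":0,"ty":0,"tz":74,"roll":0},{"tx":-15,"ty":0,"tz":74,"roll":0},{"tx":-30,"ty":0,"tz":74,"roll":0},{"tx":-42,"ty":0,"tz":74,"roll":0},{"tx":-55,"ty":0,"tz":74,"roll":0},{"tx":-70,"ty":0,"tz":74,"roll":0},{"tx":-85,"ty":0,"tz":74,"roll":0},{"tx":-100,"ty":0,"tz":74,"roll":0},{"tx":-115,"ty":0,"tz":74,"roll":0},{"tx":-115,"ty":0,"tz":74,"roll":0}]}}

```text
t: 3.27
eef_pos: [546.3, -269.1, 165.8]
tcp_rot: [3.141, 0.001, 1.732]
ft_force: [-0.4, -0.4, -0.6]
opening: 0.007
grip_force: 0.0
```

```bash
python3 - <<'E'
from h import *
p,K,V=cam('wrist'); np.savez('pics/w3.npz',p=p,K=K,V=V); cv2.imwrite('pics/w3.png',p)
s=env.state(); print(s['eef_pos'],w2bay(s['eef_pos']),s['ft_force'])
for z in (140,158,170): print(z,proj(K,V,[*bay2w(105,-25),z]),proj(K,V,[*bay2w(135,-25),z]))
E
```

```text
[ 545.82244066 -267.63466441  165.42252547] [  -0.45201549 -103.33097547] [ 0.08129362  0.36405058 -0.20270051]
140 [[477.88679288 105.67718187]] [[534.89382696 105.47498944]]
158 [[498.1803109  105.07377819]] [[560.99616759 104.85097014]]
170 [[514.17408847 104.59822219]] [[581.56809138 104.35916453]]
```

View pics/w3.png

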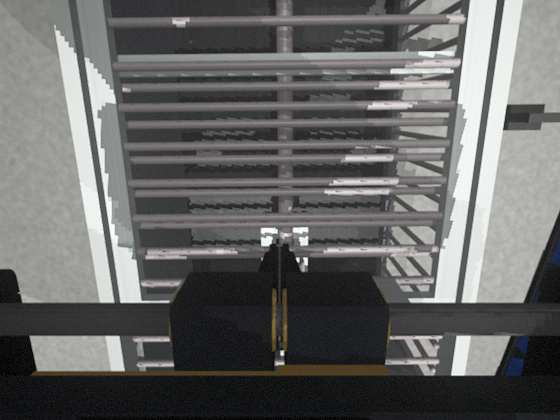

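The wrist view shows the pointer at (505–560, row 117), the rail at column 285, and the hung short carrier's header at (285,236). I compute these points and keep opening the door.

```bash
python3 - <<'E'
from h import *
W=np.load('pics/w3.npz');K,V=W['K'],W['V']
B=lambda uv,z:w2bay(onz(K,V,uv,z)).round(1)
for z in (145,158,170): print('mark',z,B((535,117.5),z),B((510,117.5),z))
print('rail',B((285,15),100),B((285,200),100))
print('grille edge',B((285,65),142),B((285,20),151))
print('hung',B((285,236),131))
q=W['p'][:,:,:].astype(int).sum(2)
print('col526',[int(v)//3 for v in q[98:138,526]]);print('col550',[int(v)//3 for v in q[98:138,550]])
print('row150 left',[(c,int(v)//3) for c,v in enumerate(q[150,70:130:3])]); print('tracks row150',B((110,150),158))
# bright track edges
for r in (60,100,150,200):
    c=np.where(q[r]>600)[0]; c1=c[c<140]; c2=c[c>420]
    if len(c1) and len(c2): print(r,[B((x,r),158) for x in (c1.min(),c1.max(),c2.min(),c2.max())])
E
```

```text
mark 145 [132.7 -31. ] [119.8 -31. ]
mark 158 [123.7 -30.8] [111.6 -30.8]
mark 170 [115.3 -30.6] [104.1 -30.5]
rail [ 4.1 27.6] [  4.2 -85.6]
grille edge [ 3.4 -5. ] [ 3.3 13.5]
hung [   3.7 -100.5]
col526 [166, 168, 172, 178, 177, 165, 115, 67, 63, 64, 65, 67, 66, 67, 63, 47, 54, 52, 45, 48, 51, 50, 48, 48, 64, 82, 85, 87, 88, 86, 89, 100, 156, 175, 174, 175, 175, 171, 172, 168]
col550 [170, 171, 172, 170, 170, 164, 165, 166, 167, 166, 168, 169, 170, 176, 136, 91, 89, 90, 93, 91, 90, 91, 89, 91, 134, 162, 170, 173, 171, 171, 174, 170, 171, 167, 164, 164, 167, 173, 173, 174]
row150 left [(0, 158), (1, 156), (2, 231), (3, 231), (4, 229), (5, 231), (6, 229), (7, 130), (8, 93), (9, 122), (10, 236), (11, 236), (12, 139), (13, 143), (14, 143), (15, 140), (16, 144), (17, 129), (18, 86), (19, 89)]
tracks row150 [-83.1 -45.6]
60 [array([-100.8,   -4.4]), array([-87.9,  -4.4]), array([85.5, -5. ]), array([108.6,  -5. ])]
100 [array([-100.5,  -22. ]), array([-78.1, -22.1]), array([ 85.5, -22.6]), array([108.8, -22.7])]
150 [array([-100.4,  -45.5]), array([-86.6, -45.6]), array([ 90.6, -46.2]), array([108.9, -46.3])]
200 [array([-100.3,  -70.9]), array([-86.5, -71. ]), array([ 90.5, -71.6]), array([108.9, -71.7])]
```

>>> {"fn": "step_arm", "kwargs": {"moves": [{"tx":-15,"ty":0,"tz":0,"roll":0},{"tx":-30,"ty":0,"tz":0,"roll":0},{"tx":-45,"ty":0,"tz":0,"roll":0},{"tx":-55,"ty":0,"tz":0,"roll":0},{"tx":-61,"ty":0,"tz":0,"roll":0},{"tx":-65,"ty":0,"tz":0,"roll":0},{"tx":-67,"ty":0,"tz":0,"roll":0},{"tx":-67,"ty":0,"tz":0,"roll":0}]}}

```text
t: 3.98
eef_pos: [556.9, -332.3, 165.6]
tcp_rot: [3.141, 0.0, 1.734]
ft_force: [0.2, -1.3, 1.0]
opening: 0.006
grip_force: 0.0
```

Rail and tracks are centred about 4 mm further along bay x than assumed, so I correct that. Pointer at bay y≈-31. Door about 0.202 m open. Now to the carrier for the oblique look.

```bash
sed -i 's/^BC=.*/BC=np.array([533.5,-164.9]); BY=0.163/' h.py; python3 - <<'E'
from h import *
s=env.state(); print(s['eef_pos'],w2bay(s['eef_pos']))
p=s['eef_pos']
go(363,496,150,0.264)
go(463,90,310,1.0)
go(363,496,150,0.264,[463,90,310,1.0])
E
```

```text
[ 556.86749166 -332.26815642  165.59051466] [  -4.10261211 -168.94172967]
tx 848.7 ty -57.0 tz 15.6 roll 1.470 rows 21.0
tx 431.9 ty -24.1 tz -144.4 roll 0.734 rows 11.0
tx 287.6 ty -303.5 tz 160.0 roll 0.736 rows 11.0
```

>>> {"fn": "step_arm", "kwargs": {"moves": [{"tx":4,"ty":0,"tz":-36,"roll":0},{"tx":10,"ty":0,"tz":-76,"roll":0},{"tx":40,"ty":-2,"tz":-104,"roll":0.06},{"tx":78,"ty":-4,"tz":-120,"roll":0.14},{"tx":118,"ty":-6,"tz":-130,"roll":0.2},{"tx":159,"ty":-9,"tz":-135,"roll":0.28},{"tx":200,"ty":-11,"tz":-140,"roll":0.35},{"tx":240,"ty":-13,"tz":-144,"roll":0.42},{"tx":281,"ty":-16,"tz":-144,"roll":0.5},{"tx":322,"ty":-18,"tz":-144,"roll":0.57},{"tx":363,"ty":-20,"tz":-144,"roll":0.64},{"tx":403,"ty":-23,"tz":-144,"roll":0.72}], "grip": 50}}

```text
t: 4.98
eef_pos: [467.8, 63.9, 310.2]
tcp_rot: [3.14, -0.001, 1.011]
ft_force: [1.3, 0.5, 0.6]
opening: 0.528
grip_force: 0.0
```

```bash
python3 - <<'E'
from h import *
s=env.state(); print(s['eef_pos'],s['tcp_rot'])
go(363,496,150,0.264)
E
```

```text
[467.81627682  63.91684346 310.2018114 ] [ 3.13994405e+00 -6.31031096e-04  1.01070214e+00]
tx 310.4 ty -318.4 tz 160.2 roll 0.747 rows 12.0
```

>>> {"fn": "step_arm", "kwargs": {"moves": [{"tx":26,"ty":-27,"tz":0,"roll":0.06},{"tx":53,"ty":-54,"tz":0,"roll":0.12},{"tx":80,"ty":-82,"tz":5,"roll":0.19},{"tx":107,"ty":-109,"tz":10,"roll":0.25},{"tx":134,"ty":-137,"tz":20,"roll":0.32},{"tx":160,"ty":-164,"tz":30,"roll":0.38},{"tx":187,"ty":-192,"tz":40,"roll":0.45},{"tx":212,"ty":-218,"tz":55,"roll":0.52},{"tx":237,"ty":-243,"tz":75,"roll":0.58},{"tx":262,"ty":-269,"tz":95,"roll":0.64},{"tx":286,"ty":-293,"tz":118,"roll":0.7},{"tx":308,"ty":-316,"tz":142,"roll":0.747}]}}

```text
t: 5.98
eef_pos: [362.5, 492.8, 167.3]
tcp_rot: [-3.141, -0.002, 0.265]
ft_force: [0.6, 0.6, 0.2]
opening: 0.527
grip_force: 0.0
```

```bash
python3 - <<'E'
from h import *
p,K,V=cam('wrist'); np.savez('pics/w4.npz',p=p,K=K,V=V)
print(env.state()['eef_pos'],env.state()['tcp_rot'])
a=0.264; e=np.array([np.cos(a),np.sin(a)]); c=np.array([440.3,361.2])
q=proj(K,V,[[*(c+t*e),z] for t in (-50,50) for z in (0,115)]).round(); print(q)
x0,y0=np.maximum(q.min(0)-25,0).astype(int); x1,y1=np.minimum(q.max(0)+25,[559,419]).astype(int)
im=p[y0:y1,x0:x1]; f=min(800/im.shape[1],600/im.shape[0]); im=cv2.resize(im,None,fx=f,fy=f,interpolation=cv2.INTER_CUBIC); print(x0,y0,f,im.shape); cv2.imwrite('pics/c4.png',im)
E
```

```text
[360.17416717 495.4012603  162.13682909] [3.14053388e+00 2.91988606e-03 2.63265359e-01]
[[431. 204.]
 [502. 246.]
 [444.  96.]
 [530.  87.]]
406 62 2.8708133971291865 (600, 428, 3)
```

View pics/c4.png

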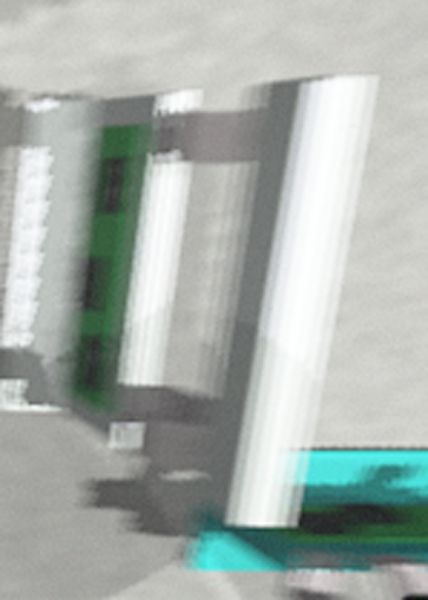

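The crop (slightly blurred, as the arm was still settling) shows the chips and board facing this side, the hooks at crop (210,135) and (180,460), and the header on the right. One view is left, so I decide the mouth side numerically. I sample a still image along each hook against the projected lip, back and frame edges.

```bash
python3 - <<'E'
from h import *
p,K,V=cam('wrist'); np.savez('pics/w5.npz',p=p,K=K,V=V)
g=p.astype(int)
print(env.state()['eef_pos'],(-V[:3,:3].T@V[:3,3]).round(1))
m=((g.min(2)>200)&(g.max(2)-g.min(2)<25)).astype(np.uint8)
n,l,st,ce=cv2.connectedComponentsWithStats(m)
for i in range(1,n):
    x,y,w,h,a=st[i]
    if a>60 and x>400: print(st[i],[onz(K,V,v,115)[:2].round(1).tolist() for v in cv2.boxPoints(cv2.minAreaRect(np.argwhere(l==i)[:,::-1].astype(np.float32)))])
a=0.264; e=np.array([np.cos(a),np.sin(a)]); f=np.array([-e[1],e[0]]); c=np.array([440.3,361.2])
P=lambda t,d,z:proj(K,V,[*(c+t*e+d*f),z])[0]
for t in (40,36,-36,-40,-43,25):
    u0,u1=P(t,13,20),P(t,-5,115)
    N=int(u1[0]-u0[0])
    print('t',t,{k:P(t,*k).round(1).tolist() for k in [(13,83),(13,74),(13,49),(-10,83),(-13,74),(-13,49),(3,49),(-3,49),(5,93)]})
    for k in range(0,N+1,1):
        u=u0+(u1-u0)*k/N; x,y=int(round(u[0])),int(round(u[1])); print(f'{x}:{g[y,x].tolist()}' if 0 else f'{x}:{g[y,x].mean():.0f}{"g" if g[y,x,1]-g[y,x,2]>15 else ""}',end=' ')
    print()
E
```

```text
[360.85598935 492.99265818 163.87100259] [434.2 516.5 331.7]
[ 506   23   54  222 5286] [[392.1, 352.4], [513.0, 402.9], [519.4, 374.8], [399.4, 319.2]]
[545  57  11  11  61] [[496.8, 376.9], [501.9, 378.2], [502.3, 373.2], [497.3, 371.9]]
[413 110  10  57 173] [[424.2, 429.8], [456.0, 438.0], [456.5, 435.0], [424.7, 426.7]]
[418 110  13  72 390] [[416.3, 422.9], [457.1, 433.8], [457.7, 430.2], [416.8, 419.1]]
[463 111  19  84 704] [[415.8, 393.5], [463.9, 406.4], [464.6, 401.2], [416.5, 388.0]]
[485 116  21  79 630] [[419.8, 381.2], [465.2, 393.4], [465.9, 387.0], [420.5, 374.5]]
[523 261  31  11 134] [[378.2, 333.9], [384.6, 336.5], [388.4, 316.7], [382.0, 313.9]]
t 40 {(13, 83): [485.9, 102.2], (13, 74): [478.6, 102.5], (13, 49): [460.8, 103.3], (-10, 83): [520.3, 102.1], (-13, 74): [516.1, 102.4], (-13, 49): [495.0, 103.2], (3, 49): [474.0, 103.2], (-3, 49): [481.9, 103.2], (5, 93): [507.1, 101.8]}
444:195 445:190 446:178 447:161 448:134 449:89g 450:74g 451:75g 452:70g 453:70g 454:73g 455:69g 456:68g 457:70g 458:68g 459:75g 460:66g 461:68g 462:69g 463:66g 464:69g 465:68g 466:71g 
[... 4932 characters left out ...]
3 455:54 456:54 457:59 458:75 459:75 460:57 461:59 462:68g 463:77g 464:87g 465:105g 466:115g 467:125 468:120 469:123 470:114 471:160 472:253 473:255 474:255 475:254 476:254 477:254 478:255 479:253 480:221 481:182 482:185 483:187 484:188 485:186 486:184 487:182 488:181 489:182 490:181 491:176 492:177 493:185 494:202 495:214 496:218 497:213 498:209 499:205 500:199 501:203 502:207 503:210 504:196 505:153 506:115 507:116 508:117 509:118 510:120 511:119 512:124 513:116 514:116 515:120 516:118 517:120 518:120 519:122 520:119 521:119 522:118 523:119 524:118 525:123 526:182 527:248 528:255 529:254 530:254 531:254 532:254 533:254 534:254 535:254 536:254 537:253 538:253 539:253 540:253 541:254 542:248
```

The sampling settles it: at the +e hook the green board is visible down to column 467. A closed back on this side would cover columns 460–485, and the lip face falls exactly on 478–484. So the mouth faces the chip side (+f). At tool yaw 1.734 it will face bay −x, so the carrier must enter at bay x≈+34 and move to −x.

```bash
python3 - <<'E'
from h import *
print(env.state()['eef_pos'],env.state()['tcp_rot'])
go(440.3,361.2,150,0.264); go(440.3,361.2,95,0.264,[440.3,361.2,150,0.264])
E
```

```text
[360.85598935 492.99265818 163.87100259] [3.13946661 0.00343967 0.26869778]
tx 41.6 ty 148.2 tz 13.9 roll 0.005 rows 4.0
tx 0.0 ty 0.0 tz 55.0 roll -0.000 rows 2.0
```

>>> {"fn": "step_arm", "kwargs": {"moves": [{"tx":11,"ty":38,"tz":0,"roll":0},{"tx":21,"ty":76,"tz":0,"roll":0},{"tx":32,"ty":114,"tz":0,"roll":0},{"tx":41,"ty":148,"tz":0,"roll":0},{"tx":41,"ty":148,"tz":14,"roll":0},{"tx":41,"ty":148,"tz":14,"roll":0},{"tx":41,"ty":148,"tz":14,"roll":0}]}}

```text
t: 6.67
eef_pos: [441.9, 358.2, 154.1]
tcp_rot: [3.142, -0.0, 0.266]
ft_force: [-0.5, -0.0, 0.8]
opening: 0.524
grip_force: 0.0
```

```bash
python3 - <<'E'
from h import *
s=env.state(); print(s['eef_pos'],s['tcp_rot'],s['opening'])
go(440.3,361.2,95,0.264)
E
```

```text
[441.89801323 358.18529325 154.14634958] [ 3.14156292e+00 -1.11332038e-04  2.66332267e-01] 0.5239905910592708
tx -0.7 ty -3.3 tz 59.1 roll 0.002 rows 2.0
```

>>> {"fn": "step_arm", "kwargs": {"moves": [{"tx":-1,"ty":-3,"tz":20,"roll":0},{"tx":-1,"ty":-3,"tz":40,"roll":0},{"tx":-1,"ty":-3,"tz":52,"roll":0},{"tx":-1,"ty":-3,"tz":59,"roll":0},{"tx":-1,"ty":-3,"tz":59,"roll":0},{"tx":-1,"ty":-3,"tz":59,"roll":0}]}}

```text
t: 7.17
eef_pos: [440.0, 361.9, 95.3]
tcp_rot: [-3.141, -0.001, 0.268]
ft_force: [0.2, -0.3, -0.0]
opening: 0.527
grip_force: 0.0
```

>>> {"fn": "step_arm", "kwargs": {"moves": [{"tx":0,"ty":0,"tz":0,"roll":0},{"tx":0,"ty":0,"tz":0,"roll":0},{"tx":0,"ty":0,"tz":0,"roll":0},{"tx":0,"ty":0,"tz":0,"roll":0},{"tx":0,"ty":0,"tz":0,"roll":0},{"tx":0,"ty":0,"tz":0,"roll":0},{"tx":0,"ty":0,"tz":0,"roll":0},{"tx":0,"ty":0,"tz":0,"roll":0}], "grip": 0}}

```text
t: 7.83
eef_pos: [440.1, 361.2, 94.6]
tcp_rot: [3.142, 0.0, 0.267]
ft_force: [-0.3, -1.1, -2.1]
opening: 0.101
grip_force: 30.0
```

Gripped: 9.6 mm opening, 30 N. Lift and carry.

```bash
python3 - <<'E'
from h import *
x,y=bay2w(35,112); print(x,y)
go(x,y,285,1.734)
E
```

```text
549.860804329233 -48.70480181306738
tx -2.1 ty 424.3 tz -190.4 roll -1.467 rows 12.0
```

>>> {"fn": "step_arm", "kwargs": {"moves": [{"tx":0,"ty":0,"tz":-15,"roll":0},{"tx":0,"ty":0,"tz":-40,"roll":0},{"tx":0,"ty":0,"tz":-75,"roll":0},{"tx":0,"ty":0,"tz":-110,"roll":0},{"tx":0,"ty":0,"tz":-145,"roll":0},{"tx":0,"ty":0,"tz":-175,"roll":0},{"tx":0,"ty":0,"tz":-190,"roll":0},{"tx":0,"ty":0,"tz":-190,"roll":0}]}}

```text
t: 8.5
eef_pos: [440.8, 361.7, 287.9]
tcp_rot: [-3.14, -0.005, 0.267]
ft_force: [0.5, -0.0, -3.5]
opening: 0.106
grip_force: 30.0
```

>>> {"fn": "step_arm", "kwargs": {"moves": [{"tx":0,"ty":12,"tz":0,"roll":-0.04},{"tx":0,"ty":40,"tz":0,"roll":-0.14},{"tx":0,"ty":75,"tz":0,"roll":-0.26},{"tx":0,"ty":110,"tz":0,"roll":-0.38},{"tx":0,"ty":145,"tz":0,"roll":-0.5},{"tx":0,"ty":180,"tz":0,"roll":-0.62},{"tx":0,"ty":215,"tz":0,"roll":-0.74},{"tx":0,"ty":250,"tz":0,"roll":-0.86},{"tx":0,"ty":285,"tz":0,"roll":-0.98},{"tx":0,"ty":320,"tz":0,"roll":-1.1},{"tx":0,"ty":350,"tz":0,"roll":-1.2},{"tx":0,"ty":370,"tz":0,"roll":-1.27}]}}

```text
t: 9.5
eef_pos: [537.6, 1.5, 282.6]
tcp_rot: [-3.139, 0.0, 1.542]
ft_force: [0.5, 0.3, -3.1]
opening: 0.102
grip_force: 30.0
```

```bash
python3 - <<'E'
from h import *
print(env.state()['eef_pos'],env.state()['tcp_rot'])
x,y=bay2w(35,112);go(x,y,285,1.734)
E
```

```text
[537.59183624   1.50541925 282.64256781] [-3.13901855e+00  1.67357460e-04  1.54172974e+00]
tx -49.8 ty 13.7 tz -2.4 roll -0.192 rows 2.0
```

>>> {"fn": "step_arm", "kwargs": {"moves": [{"tx":-25,"ty":7,"tz":0,"roll":-0.1},{"tx":-40,"ty":12,"tz":0,"roll":-0.17},{"tx":-50,"ty":14,"tz":0,"roll":-0.2},{"tx":-50,"ty":14,"tz":0,"roll":-0.2},{"tx":-50,"ty":14,"tz":0,"roll":-0.2},{"tx":-50,"ty":14,"tz":0,"roll":-0.2}]}}

```text
t: 10.0
eef_pos: [549.5, -45.5, 283.7]
tcp_rot: [-3.14, -0.001, 1.736]
ft_force: [0.2, 0.7, -3.6]
opening: 0.101
grip_force: 30.0
```

```bash
python3 - <<'E'
from h import *
s=env.state();print(s['eef_pos'],s['tcp_rot'],w2bay(s['eef_pos']))
x,y=bay2w(35,112);go(x,y,285,1.734)
p,K,V=cam('wrist'); np.savez('pics/w6.npz',p=p,K=K,V=V); g=p.astype(int)
# near-z edges: track far/near, rail, bright header
m=((g.min(2)>200)&(g.max(2)-g.min(2)<25))
for r in (20,60,100,140,180):
    c=np.where(np.diff(m[r].astype(int)))[0]; print(r,c.tolist())
h=s['eef_pos'][2]+20
for nm,b in [('railL',(-5,190,100)),('railR',(5,190,100)),('trN out',(-105,190,158)),('trF out',(105,190,158)),('trN out',(-105,130,158)),('trF out',(105,130,158))]: print(nm,b,proj(K,V,[*bay2w(*b[:2]),b[2]]).round(1))
print('hdr',proj(K,V,[[*bay2w(35+i,y+0),h] for i in (-5,5) for y in (112,162)]).round(1))
E
```

```text
[549.5218806  -45.48406546 283.70707201] [-3.14022798e+00 -8.31169047e-04  1.73572744e+00] [ 35.18822716 115.23304539]
tx -3.2 ty -0.2 tz -1.3 roll 0.002 rows 1.0
20 [0, 4, 14, 15, 34, 35, 127, 128, 129, 130, 148, 149, 153, 176, 322, 431, 433, 444, 543, 550]
60 [12, 16, 17, 34, 87, 92, 138, 143, 147, 160, 360, 378, 379, 521, 523, 547, 548]
100 [48, 49, 52, 54, 68, 69, 71, 74, 85, 87, 90, 95, 98, 109, 336, 343, 346, 348, 353, 548, 549]
140 [65, 66, 70, 72, 74, 77, 82, 83, 95, 97, 104, 115, 237, 244, 335, 342, 343, 346, 351]
180 [65, 120, 130, 131, 132, 133, 238, 245, 269, 274, 278, 279, 334, 345, 349, 360, 361, 371, 373, 521, 522, 529, 532]
railL (-5, 190, 100) [[237.  114.7]]
railR (5, 190, 100) [[247.5 114.7]]
trN out (-105, 190, 158) [[104. 115.]]
trF out (105, 190, 158) [[366.1 115.1]]
trN out (-105, 130, 158) [[113.3 188.5]]
trF out (105, 130, 158) [[361.4 188.6]]
hdr [[267.2 290.8]
 [266.2 185.3]
 [288.7 290.8]
 [289.6 185.3]]
```

>>> {"fn": "step_arm", "kwargs": {"moves": [{"tx":-2,"ty":0,"tz":25,"roll":0},{"tx":-2,"ty":0,"tz":50,"roll":0},{"tx":-2,"ty":0,"tz":75,"roll":0},{"tx":-2,"ty":0,"tz":95,"roll":0},{"tx":-2,"ty":0,"tz":112,"roll":0},{"tx":-2,"ty":0,"tz":128,"roll":0},{"tx":-2,"ty":0,"tz":140,"roll":0},{"tx":-2,"ty":0,"tz":148,"roll":0},{"tx":-2,"ty":0,"tz":151,"roll":0},{"tx":-2,"ty":0,"tz":151,"roll":0}]}}

```text
t: 10.88
eef_pos: [550.1, -47.6, 133.3]
tcp_rot: [-3.141, -0.0, 1.737]
ft_force: [0.4, -0.6, -2.6]
opening: 0.103
grip_force: 30.0
```

```bash
python3 - <<'E'
from h import *
s=env.state();print(s['eef_pos'],s['tcp_rot'],w2bay(s['eef_pos']),s['ft_force'],s['moment'])
E
```

```text
[550.14440343 -47.61555551 133.2771624 ] [-3.14095338e+00 -3.67151601e-04  1.73708906e+00] [ 35.45660195 113.028786  ] [ 0.37215951 -0.58252312 -2.58422186] [-0.08229008 -0.00758502  0.07578423]
```

>>> {"fn": "step_arm", "kwargs": {"moves": [{"tx":0,"ty":-7,"tz":0,"roll":0},{"tx":0,"ty":-14,"tz":0,"roll":0},{"tx":0,"ty":-20,"tz":0,"roll":0},{"tx":0,"ty":-26,"tz":0,"roll":0},{"tx":0,"ty":-31,"tz":0,"roll":0},{"tx":0,"ty":-35,"tz":0,"roll":0},{"tx":0,"ty":-35,"tz":0,"roll":0},{"tx":0,"ty":-35,"tz":0,"roll":0}]}}

```text
t: 11.55
eef_pos: [515.8, -54.0, 133.8]
tcp_rot: [3.141, 0.0, 1.736]
ft_force: [-0.4, 0.5, -2.7]
opening: 0.104
grip_force: 30.0
```

>>> {"fn": "step_arm", "kwargs": {"moves": [{"tx":0,"ty":0,"tz":5,"roll":0},{"tx":0,"ty":0,"tz":10,"roll":0},{"tx":0,"ty":0,"tz":13,"roll":0},{"tx":0,"ty":0,"tz":16,"roll":0},{"tx":0,"ty":0,"tz":16,"roll":0}]}}

```text
t: 11.97
eef_pos: [515.5, -53.8, 116.8]
tcp_rot: [-3.14, -0.001, 1.737]
ft_force: [0.6, 0.1, -2.8]
opening: 0.103
grip_force: 30.0
```

```bash
python3 - <<'E'
from h import *
s=env.state();print(s['eef_pos'],s['tcp_rot'],w2bay(s['eef_pos']),s['ft_force'],s['moment'])
E
```

```text
[515.5157681  -53.77802943 116.75100651] [-3.14041461e+00 -5.80728007e-04  1.73684922e+00] [  0.28693195 112.56750246] [ 0.645279    0.1354837  -2.77587925] [-0.09595024  0.0282398   0.00765093]
```

>>> {"fn": "step_arm", "kwargs": {"moves": [{"tx":0,"ty":0,"tz":2,"roll":0},{"tx":0,"ty":0,"tz":4,"roll":0},{"tx":0,"ty":0,"tz":5.5,"roll":0},{"tx":0,"ty":0,"tz":5.5,"roll":0}]}}

```text
t: 12.3
eef_pos: [515.5, -53.9, 112.4]
tcp_rot: [-3.141, -0.0, 1.737]
ft_force: [-3.1, -1.0, 1.8]
opening: 0.101
grip_force: 30.0
```

>>> {"fn": "step_arm", "kwargs": {"moves": [{"tx":0,"ty":0,"tz":0.5,"roll":0},{"tx":0,"ty":0,"tz":1,"roll":0},{"tx":0,"ty":0,"tz":1,"roll":0}]}}

```text
t: 12.55
eef_pos: [515.6, -53.9, 112.2]
tcp_rot: [3.141, 0.0, 1.737]
ft_force: [-5.2, 0.4, 14.4]
opening: 0.102
grip_force: 30.0
```

```bash
python3 - <<'E'
from h import *
s=env.state();print(s['eef_pos'],s['tcp_rot'],w2bay(s['eef_pos']),s['ft_force'],s['moment'])
E
```

```text
[515.5995711  -53.91828602 112.23127526] [3.14125576e+00 2.36571526e-04 1.73698857e+00] [  0.34686341 112.41550551] [-5.18805926  0.39261197 14.41609631] [0.06166865 1.36435106 0.08246665]
```

Contact at about the expected height, with a −5 N x-reaction, so the rail lies about 1.5 mm towards −x. Ease over and release.

>>> {"fn": "step_arm", "kwargs": {"moves": [{"tx":0,"ty":-0.7,"tz":-0.5,"roll":0},{"tx":0,"ty":-1.4,"tz":-0.5,"roll":0},{"tx":0,"ty":-1.4,"tz":0.5,"roll":0},{"tx":0,"ty":-1.4,"tz":0.5,"roll":0}]}}

```text
t: 12.88
eef_pos: [514.2, -54.1, 111.0]
tcp_rot: [-3.141, -0.0, 1.737]
ft_force: [-3.5, -0.1, 7.9]
opening: 0.102
grip_force: 30.0
```

```bash
python3 - <<'E'
from h import *
s=env.state();print(s['eef_pos'],w2bay(s['eef_pos']),s['ft_force'],s['moment'])
E
```

```text
[514.236188   -54.14565586 110.95027271] [ -1.03534527 112.41239816] [-3.48163087 -0.08302164  7.93620992] [-0.04724165  0.81867039  0.07800182]
```

>>> {"fn": "step_arm", "kwargs": {"moves": [{"tx":0,"ty":0,"tz":0,"roll":0},{"tx":0,"ty":0,"tz":0,"roll":0},{"tx":0,"ty":0,"tz":0,"roll":0},{"tx":0,"ty":0,"tz":0,"roll":0},{"tx":0,"ty":0,"tz":-15,"roll":0},{"tx":0,"ty":0,"tz":-40,"roll":0},{"tx":0,"ty":0,"tz":-60,"roll":0},{"tx":0,"ty":0,"tz":-60,"roll":0}], "grip": 36}}

```text
t: 13.55
eef_pos: [515.8, -54.4, 173.8]
tcp_rot: [3.137, 0.002, 1.737]
ft_force: [0.5, 0.1, 0.1]
opening: 0.385
grip_force: 0.0
```

>>> {"fn": "step_arm", "kwargs": {"moves": [{"tx":25,"ty":0,"tz":0,"roll":0},{"tx":50,"ty":0,"tz":0,"roll":0},{"tx":72,"ty":0,"tz":0,"roll":0},{"tx":72,"ty":0,"tz":0,"roll":0},{"tx":72,"ty":0,"tz":0,"roll":0}], "grip": 0}}

```text
t: 13.97
eef_pos: [502.3, 17.5, 170.2]
tcp_rot: [-3.141, -0.0, 1.739]
ft_force: [0.5, -0.1, -0.5]
opening: 0.085
grip_force: 0.0
```

```bash
python3 - <<'E'
from h import *
s=env.state();print(s['eef_pos'],w2bay(s['eef_pos']),s['ft_force'],s['opening'])
for n in ('top','side','wrist'):
    p,K,V=cam(n); np.savez(f'pics/{n}7.npz',p=p,K=K,V=V); g=p.astype(int)
    m=((g.min(2)>150)&(g.max(2)-g.min(2)<30)).astype(np.uint8)
    k,l,st,ce=cv2.connectedComponentsWithStats(m)
    print(n,'expect',proj(K,V,[[*bay2w(-1.3,y),131] for y in (62,162)]).round().tolist())
    for i in range(1,k):
        if st[i,4]>30:
            q=[w2bay(onz(K,V,v,131)).round().tolist() for v in cv2.boxPoints(cv2.minAreaRect(np.argwhere(l==i)[:,::-1].astype(np.float32)))]
            c=np.mean(q,0)
            if abs(c[0])<60 and abs(c[1])<212: print(st[i],q)
E
```

```text
[502.31705216  17.54387829 170.18587521] [ -1.16277373 185.08590686] [ 0.52221992 -0.07446716 -0.50082495] 0.08540753624763749
top expect [[354.0, 220.0], [319.0, 226.0]]
[422 205  10   9  32] [[6.0, -132.0], [2.0, -157.0], [-21.0, -151.0], [-16.0, -127.0]]
side expect [[310.0, 254.0], [283.0, 235.0]]
[294 208   4  29  69] [[16.0, 138.0], [99.0, 208.0], [103.0, 202.0], [21.0, 132.0]]
[313 221   6  29  80] [[15.0, 73.0], [98.0, 134.0], [104.0, 126.0], [20.0, 65.0]]
[283 235  29  20  94] [[-7.0, 157.0], [2.0, 160.0], [4.0, 62.0], [-5.0, 60.0]]
wrist expect [[278.0, 401.0], [278.0, 272.0]]
[ 253  199   48   73 1686] [[-16.0, 210.0], [12.0, 210.0], [13.0, 163.0], [-17.0, 163.0]]
[277 270   5  33 163] [[-2.0, 164.0], [1.0, 164.0], [1.0, 141.0], [-2.0, 141.0]]
[272 335  14  37 380] [[-5.0, 116.0], [3.0, 116.0], [4.0, 87.0], [-5.0, 87.0]]
```

The side view puts the header at bay x≈-1.5, y 60–159, hanging at the expected height. Now down beside its +y end, and push.

>>> {"fn": "step_arm", "kwargs": {"moves": [{"tx":0,"ty":0,"tz":20,"roll":0},{"tx":0,"ty":0,"tz":40,"roll":0},{"tx":0,"ty":0,"tz":56,"roll":0},{"tx":0,"ty":0,"tz":56,"roll":0},{"tx":-6,"ty":0,"tz":56,"roll":0},{"tx":-11,"ty":0,"tz":56,"roll":0},{"tx":-15,"ty":0,"tz":56,"roll":0},{"tx":-20,"ty":0,"tz":56,"roll":0},{"tx":-26,"ty":0,"tz":56,"roll":0},{"tx":-34,"ty":0,"tz":56,"roll":0},{"tx":-42,"ty":0,"tz":56,"roll":0},{"tx":-50,"ty":0,"tz":56,"roll":0}]}}

```text
t: 15.12
eef_pos: [511.1, -33.0, 115.1]
tcp_rot: [3.141, -0.0, 1.737]
ft_force: [-0.2, 5.3, 3.6]
opening: 0.005
grip_force: 3.0
```

>>> {"fn": "step_arm", "kwargs": {"moves": [{"tx":-8,"ty":0,"tz":0,"roll":0},{"tx":-16,"ty":0,"tz":0,"roll":0},{"tx":-24,"ty":0,"tz":0,"roll":0},{"tx":-32,"ty":0,"tz":0,"roll":0},{"tx":-40,"ty":0,"tz":0,"roll":0},{"tx":-48,"ty":0,"tz":0,"roll":0},{"tx":-56,"ty":0,"tz":0,"roll":0},{"tx":-64,"ty":0,"tz":0,"roll":0},{"tx":-71,"ty":0,"tz":0,"roll":0},{"tx":-76,"ty":0,"tz":0,"roll":0},{"tx":-80,"ty":0,"tz":0,"roll":0},{"tx":-80,"ty":0,"tz":0,"roll":0}]}}

```text
t: 16.12
eef_pos: [524.2, -112.4, 114.7]
tcp_rot: [3.141, 0.0, 1.736]
ft_force: [-0.5, 0.9, 1.0]
opening: 0.003
grip_force: 0.0
```

```bash
cat > hdr.py <<'E'
from h import *
s=env.state();print(s['eef_pos'],s['tcp_rot'][2],w2bay(s['eef_pos']),s['ft_force'],s['t'])
import sys
for n in sys.argv[2:]:
    p,K,V=cam(n); np.savez(f'pics/{n}{sys.argv[1]}.npz',p=p,K=K,V=V); g=p.astype(int)
    m=((g.min(2)>150)&(g.max(2)-g.min(2)<30)).astype(np.uint8)
    k,l,st,ce=cv2.connectedComponentsWithStats(m)
    for i in range(1,k):
        if st[i,4]>20:
            q=[w2bay(onz(K,V,v,131)).round().tolist() for v in cv2.boxPoints(cv2.minAreaRect(np.argwhere(l==i)[:,::-1].astype(np.float32)))]
            c=np.mean(q,0)
            if abs(c[0])<30 and abs(c[1])<212: print(n,st[i],q)
E
python3 hdr.py 8 side top
```

```text
[ 524.16648905 -112.37355752  114.71041845] 1.736373808209049 [-0.68584687 53.34483293] [-0.52566099  0.85041359  1.04777971] 16.1167
top [422 204  11  10  38] [[6.0, -131.0], [5.0, -157.0], [-21.0, -155.0], [-20.0, -129.0]]
top [421 213   6   9  26] [[-16.0, -124.0], [-18.0, -138.0], [-40.0, -132.0], [-37.0, -119.0]]
```

>>> {"fn": "step_arm", "kwargs": {"moves": [{"tx":-4,"ty":0,"tz":0,"roll":0},{"tx":-8,"ty":0,"tz":0,"roll":0},{"tx":-12,"ty":0,"tz":0,"roll":0},{"tx":-15,"ty":0,"tz":0,"roll":0},{"tx":-18,"ty":0,"tz":0,"roll":0},{"tx":-20,"ty":0,"tz":0,"roll":0},{"tx":-20,"ty":0,"tz":0,"roll":0}]}}

```text
t: 16.8
eef_pos: [527.4, -131.6, 114.6]
tcp_rot: [3.141, 0.0, 1.737]
ft_force: [0.4, 0.1, 0.4]
opening: 0.005
grip_force: 0.0
```

```bash
python3 - <<'E'
from h import *
s=env.state();print(s['eef_pos'],w2bay(s['eef_pos']),s['ft_force'])
for n in ('side','top'):
    p,K,V=cam(n); np.savez(f'pics/{n}9.npz',p=p,K=K,V=V)
# side crop 
p=np.load('pics/side9.npz')['p'];t=np.load('pics/top9.npz')['p']
K,V=np.load('pics/side9.npz')['K'],np.load('pics/side9.npz')['V']
# profile along header line top (x=-1.5,z=131) both bay y
for y in range(-100,60,5):
    u=proj(K,V,[*bay2w(-1.5,y),131])[0].round().astype(int); print(y,u.tolist(),int(p[u[1],u[0]].mean()),end=' | ')
E
```

```text
[ 527.39345155 -131.5792238   114.56396943] [-0.61833765 33.87007114] [0.39630438 0.13754682 0.38904567]
-100 [360, 289] 202 | -95 [358, 287] 39 | -90 [357, 286] 57 | -85 [355, 285] 96 | -80 [354, 284] 204 | -75 [352, 283] 244 | -70 [350, 282] 145 | -65 [349, 281] 196 | -60 [347, 280] 215 | -55 [346, 279] 221 | -50 [344, 277] 201 | -45 [342, 276] 167 | -40 [341, 275] 197 | -35 [339, 274] 94 | -30 [338, 273] 220 | -25 [336, 272] 126 | -20 [335, 271] 191 | -15 [333, 270] 92 | -10 [332, 269] 192 | -5 [330, 268] 91 | 0 [329, 267] 176 | 5 [327, 266] 115 | 10 [326, 265] 164 | 15 [324, 264] 212 | 20 [323, 263] 228 | 25 [321, 262] 0 | 30 [320, 261] 6 | 35 [318, 260] 4 | 40 [317, 259] 14 | 45 [315, 257] 124 | 50 [314, 256] 38 | 55 [312, 255] 52 |
```

Header's +y end is next to the finger at y≈24, so the middle is at about −26. Push the last 5 mm, then rise and check.

>>> {"fn": "step_arm", "kwargs": {"moves": [{"tx":-1.5,"ty":0,"tz":0,"roll":0},{"tx":-3,"ty":0,"tz":0,"roll":0},{"tx":-4,"ty":0,"tz":0,"roll":0},{"tx":-5,"ty":0,"tz":0,"roll":0},{"tx":-5,"ty":0,"tz":0,"roll":0},{"tx":-5,"ty":0,"tz":0,"roll":0},{"tx":-3,"ty":0,"tz":0,"roll":0},{"tx":-2,"ty":0,"tz":-30,"roll":0},{"tx":-2,"ty":0,"tz":-70,"roll":0},{"tx":-2,"ty":0,"tz":-110,"roll":0},{"tx":-2,"ty":0,"tz":-120,"roll":0},{"tx":-2,"ty":0,"tz":-120,"roll":0}]}}

```text
t: 17.9
eef_pos: [528.7, -133.5, 237.8]
tcp_rot: [3.136, 0.003, 1.737]
ft_force: [-0.8, 0.5, -0.1]
opening: 0.006
grip_force: 0.0
```

```bash
python3 - <<'E'
from h import *
s=env.state();print(s['eef_pos'],w2bay(s['eef_pos']),s['ft_force'],s['t'])
# next: over y=-110 at z235
x,y=bay2w(0,-110); go(x,y,240,1.734)
E
```

```text
[ 528.66534531 -133.47051826  237.82942255] [ 0.32977933 31.79744414] [-0.75036784  0.48667833 -0.10544382] 17.9
tx -141.8 ty -0.8 tz -2.2 roll 0.003 rows 4.0
```

>>> {"fn": "step_arm", "kwargs": {"moves": [{"tx":-30,"ty":0,"tz":0,"roll":0},{"tx":-65,"ty":0,"tz":0,"roll":0},{"tx":-100,"ty":-1,"tz":0,"roll":0},{"tx":-130,"ty":-1,"tz":0,"roll":0},{"tx":-142,"ty":-1,"tz":0,"roll":0},{"tx":-142,"ty":-1,"tz":0,"roll":0},{"tx":-142,"ty":-1,"tz":0,"roll":0},{"tx":-142,"ty":-1,"tz":0,"roll":0}]}}

```text
t: 18.57
eef_pos: [549.7, -271.9, 234.0]
tcp_rot: [-3.141, -0.001, 1.737]
ft_force: [-0.1, -0.1, 0.4]
opening: 0.003
grip_force: 0.0
```

```bash
python3 - <<'E'
from h import *
p,K,V=cam('wrist'); np.savez('pics/w10.npz',p=p,K=K,V=V)
print(env.state()['eef_pos'],w2bay(env.state()['eef_pos']))
q=lambda x,y,z:proj(K,V,[*bay2w(x,y),z])[0].round(1).tolist()
print('exp header end',q(-1.5,19,131),q(-1.5,-81,131),'mark',q(120,-31,158),'grille edge',q(0,0,145))
cv2.imwrite('pics/w10.png',cv2.resize(p,(800,600),interpolation=cv2.INTER_CUBIC))
E
```

```text
[ 549.90009742 -271.77634396  234.31059217] [  -1.16109181 -108.12108009]
exp header end [278.8, 37.7] [278.6, 178.8] mark [461.4, 112.2] grille edge [281.0, 64.2]
```

View pics/w10.png

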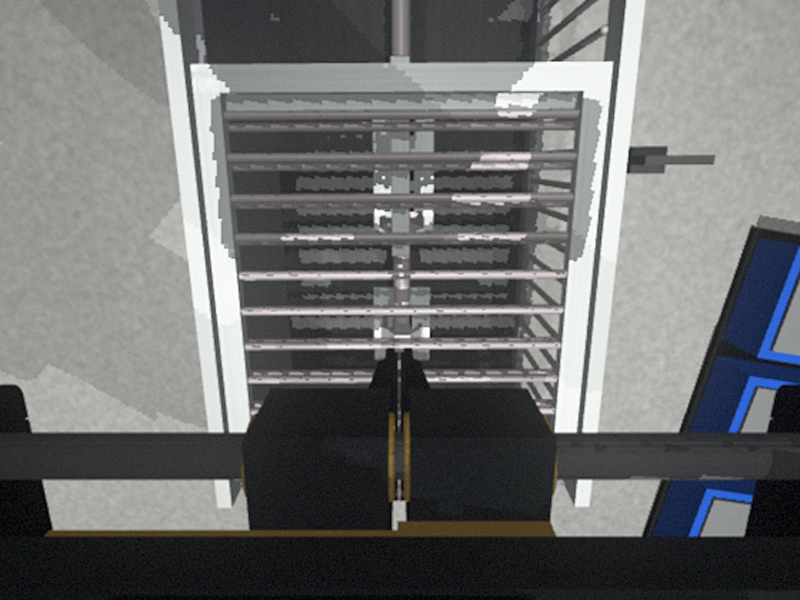

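The last view shows the pointer at (483,112) in camera pixels, on its predicted row. The header tip peeks out at (280,40), just beyond the door's edge, with the carrier's foot below it and the hung carrier separate at rows 200–250. Numeric check of both ends:

```bash
python3 - <<'E'
from h import *
W=np.load('pics/w10.npz');p,K,V=W['p'].astype(int),W['K'],W['V']
B=lambda u,v,z:w2bay(onz(K,V,(u,v),z)).round(1).tolist()
print('col280',[(r,int(p[r,278:284].mean())) for r in range(30,50)])
print('hdr col280 low',[(r,int(p[r,277:283].mean())) for r in range(140,192,2)])
print('foot cols',[(r,int(p[r,266:271].mean()),int(p[r,297:302].mean())) for r in range(76,172,2)])
print('hdr y@row',[(r,B(280,r,131)) for r in (38,39,40,41,42,170,175)]); print('foot',[(r,B(268,r,20)) for r in (84,86,156,158,160,162)])
print('mark',[(r,p[r,485:497].mean().round()) for r in range(104,122)],B(490,112,158),B(490,112,150))
E
```

```text
col280 [(30, 139), (31, 138), (32, 139), (33, 139), (34, 139), (35, 138), (36, 139), (37, 139), (38, 125), (39, 141), (40, 168), (41, 174), (42, 173), (43, 173), (44, 181), (45, 185), (46, 185), (47, 183), (48, 179), (49, 164)]
hdr col280 low [(140, 97), (142, 100), (144, 91), (146, 104), (148, 110), (150, 144), (152, 148), (154, 148), (156, 148), (158, 148), (160, 148), (162, 131), (164, 114), (166, 126), (168, 89), (170, 80), (172, 113), (174, 135), (176, 145), (178, 134), (180, 128), (182, 93), (184, 106), (186, 173), (188, 105), (190, 126)]
foot cols [(76, 136, 139), (78, 114, 118), (80, 119, 119), (82, 91, 87), (84, 135, 134), (86, 82, 86), (88, 123, 127), (90, 95, 92), (92, 133, 146), (94, 127, 157), (96, 112, 156), (98, 113, 156), (100, 111, 158), (102, 112, 156), (104, 111, 155), (106, 107, 130), (108, 117, 123), (110, 118, 116), (112, 89, 84), (114, 85, 86), (116, 113, 125), (118, 92, 86), (120, 106, 114), (122, 107, 110), (124, 167, 126), (126, 107, 112), (128, 106, 106), (130, 171, 204), (132, 227, 232), (134, 234, 216), (136, 103, 106), (138, 130, 129), (140, 100, 97), (1
[... 334 characters left out ...]
42, [-0.7, 16.2]), (170, [-0.4, -74.1]), (175, [-0.4, -78.0])]
foot [(84, [-12.6, -3.5]), (86, [-12.6, -5.4]), (156, [-13.1, -76.4]), (158, [-13.1, -78.5]), (160, [-13.1, -80.7]), (162, [-13.1, -82.8])]
mark [(104, np.float64(171.0)), (105, np.float64(170.0)), (106, np.float64(171.0)), (107, np.float64(175.0)), (108, np.float64(139.0)), (109, np.float64(99.0)), (110, np.float64(93.0)), (111, np.float64(94.0)), (112, np.float64(94.0)), (113, np.float64(92.0)), (114, np.float64(89.0)), (115, np.float64(155.0)), (116, np.float64(177.0)), (117, np.float64(174.0)), (118, np.float64(174.0)), (119, np.float64(174.0)), (120, np.float64(175.0)), (121, np.float64(176.0))] [139.0, -30.9] [143.5, -30.8]
```

The middle is at about −31 and the pointer at −30.9. Now shut the door: go behind the fin, descend and push +y.

>>> {"fn": "step_arm", "kwargs": {"moves": [{"tx":-35,"ty":0,"tz":0,"roll":0},{"tx":-70,"ty":0,"tz":0,"roll":0},{"tx":-101,"ty":0,"tz":0,"roll":0},{"tx":-101,"ty":0,"tz":0,"roll":0},{"tx":-101,"ty":0,"tz":0,"roll":0},{"tx":-101,"ty":0,"tz":30,"roll":0},{"tx":-101,"ty":0,"tz":58,"roll":0},{"tx":-101,"ty":0,"tz":68,"roll":0},{"tx":-101,"ty":0,"tz":68,"roll":0}]}}

```text
t: 19.37
eef_pos: [566.2, -370.7, 164.5]
tcp_rot: [-3.139, -0.003, 1.738]
ft_force: [-0.6, 0.6, 0.6]
opening: 0.003
grip_force: 0.0
```

```bash
python3 - <<'E'
from h import *
s=env.state();print(s['eef_pos'],w2bay(s['eef_pos']),s['ft_force'])
x,y=bay2w(0,0); go(x,y,166,1.734)
E
```

```text
[ 566.16671213 -370.71090903  164.49326906] [  -1.16511173 -208.383989  ] [-0.58724358  0.64500614  0.56350192]
tx 208.4 ty 2.1 tz -1.5 roll 0.004 rows 5.0
```

>>> {"fn": "step_arm", "kwargs": {"moves": [{"tx":5,"ty":0,"tz":0,"roll":0},{"tx":10,"ty":0,"tz":0,"roll":0},{"tx":18,"ty":0,"tz":0,"roll":0},{"tx":30,"ty":0,"tz":0,"roll":0},{"tx":45,"ty":1,"tz":0,"roll":0},{"tx":60,"ty":1,"tz":0,"roll":0},{"tx":75,"ty":1,"tz":0,"roll":0},{"tx":90,"ty":1,"tz":0,"roll":0},{"tx":105,"ty":1,"tz":0,"roll":0},{"tx":120,"ty":1,"tz":0,"roll":0},{"tx":135,"ty":2,"tz":0,"roll":0},{"tx":150,"ty":2,"tz":0,"roll":0}]}}

```text
t: 20.37
eef_pos: [543.5, -223.0, 166.5]
tcp_rot: [-3.141, -0.0, 1.737]
ft_force: [-1.8, -3.1, 2.0]
opening: 0.002
grip_force: 1.6
```

>>> {"fn": "step_arm", "kwargs": {"moves": [{"tx":12,"ty":0,"tz":0,"roll":0},{"tx":23,"ty":0,"tz":0,"roll":0},{"tx":33,"ty":0,"tz":0,"roll":0},{"tx":42,"ty":0,"tz":0,"roll":0},{"tx":48,"ty":0,"tz":0,"roll":0},{"tx":53,"ty":0,"tz":0,"roll":0},{"tx":56,"ty":0,"tz":0,"roll":0},{"tx":58,"ty":0,"tz":0,"roll":0},{"tx":58,"ty":0,"tz":0,"roll":0}]}}

```text
t: 21.12
eef_pos: [534.4, -167.0, 166.5]
tcp_rot: [3.141, -0.0, 1.737]
ft_force: [-1.0, 0.2, -0.8]
opening: 0.005
grip_force: 0.0
```

```bash
python3 - <<'E'
from h import *
s=env.state();print(s['eef_pos'],w2bay(s['eef_pos']),s['ft_force'])
E
```

```text
[ 534.42750255 -167.03095092  166.54580171] [ 0.56939945 -2.25321927] [-0.99093356  0.21136394 -0.84740243]
```

Now gently to the stop, watching the force.

>>> {"fn": "step_arm", "kwargs": {"moves": [{"tx":2,"ty":0,"tz":0,"roll":0},{"tx":4,"ty":0,"tz":0,"roll":0},{"tx":6,"ty":0,"tz":0,"roll":0},{"tx":6,"ty":0,"tz":0,"roll":0}]}}

```text
t: 21.45
eef_pos: [533.7, -162.3, 166.7]
tcp_rot: [3.141, 0.002, 1.737]
ft_force: [1.2, -8.4, -2.9]
opening: 0.004
grip_force: 4.1
```

>>> {"fn": "step_arm", "kwargs": {"moves": [{"tx":1,"ty":0,"tz":0,"roll":0},{"tx":1.5,"ty":0,"tz":0,"roll":0},{"tx":1.5,"ty":0,"tz":0,"roll":0}]}}

```text
t: 21.7
eef_pos: [533.7, -162.2, 166.7]
tcp_rot: [3.141, 0.004, 1.737]
ft_force: [0.7, -17.0, -4.1]
opening: 0.003
grip_force: 8.2
```

```bash
python3 - <<'E'
from h import *
s=env.state();print(s['eef_pos'],w2bay(s['eef_pos']),s['ft_force'])
E
```

```text
[ 533.72966005 -162.18870914  166.69047475] [0.6666019  2.63808335] [  0.73938623 -16.98948097  -4.06345976]
```

The door is against something firm: 17 N and no motion. Retreat and check the door's edge position.

>>> {"fn": "step_arm", "kwargs": {"moves": [{"tx":-8,"ty":0,"tz":0,"roll":0},{"tx":-14,"ty":0,"tz":0,"roll":0},{"tx":-14,"ty":0,"tz":-40,"roll":0},{"tx":-14,"ty":0,"tz":-80,"roll":0},{"tx":20,"ty":0,"tz":-100,"roll":0},{"tx":60,"ty":0,"tz":-100,"roll":0},{"tx":100,"ty":0,"tz":-100,"roll":0},{"tx":120,"ty":0,"tz":-100,"roll":0},{"tx":120,"ty":0,"tz":-100,"roll":0},{"tx":120,"ty":0,"tz":-100,"roll":0}]}}

```text
t: 22.53
eef_pos: [513.3, -40.7, 266.9]
tcp_rot: [3.141, -0.0, 1.739]
ft_force: [0.1, 0.7, -0.4]
opening: 0.005
grip_force: 0.0
```

```bash
python3 - <<'E'
from h import *
p,K,V=cam('wrist'); p=p.astype(int); s=env.state(); print(w2bay(s['eef_pos']),s['ft_force'],s['t'])
P=lambda x,y,z:proj(K,V,[*bay2w(x,y),z])[0]
print('expect door outer edge',P(40,214,155),'inner edge~',P(40,200,155),'end wall',P(40,220,139),'track end',P(101,220,158))
c=int(P(40,214,155)[0]); 
print([(r,int(p[r,c-4:c+5].mean()),w2bay(onz(K,V,(c,r),155))[1].round(1)) for r in range(max(0,int(P(40,235,155)[1])),int(P(40,190,155)[1]),1)])
t,K2,V2=cam('top');t=t.astype(int)
print('top:',[(y,int(np.mean([t[tuple(proj(K2,V2,[*bay2w(x,y),155])[0].round().astype(int)[::-1])].mean() for x in (-60,-40,40,60)]))) for y in range(180,232,3)])
m=[(y,int(t[tuple(proj(K2,V2,[*bay2w(97+4,y),158])[0].round().astype(int)[::-1])].mean())) for y in range(200,235,3)]; print('track',m)
E
```

```text
[  0.29153148 124.87914159] [-0.29397413 -0.30197879 -0.13073076] 22.5833
expect door outer edge [331.72886784  96.83913596] inner edge~ [330.93518696 116.07343452] end wall [329.16383339  89.73116727] track end [414.92407071  88.47081543]
[(66, 127, np.float64(235.6)), (67, 127, np.float64(235.0)), (68, 126, np.float64(234.3)), (69, 126, np.float64(233.6)), (70, 124, np.float64(232.9)), (71, 125, np.float64(232.2)), (72, 125, np.float64(231.5)), (73, 126, np.float64(230.8)), (74, 127, np.float64(230.1)), (75, 128, np.float64(229.4)), (76, 128, np.float64(228.7)), (77, 127, np.float64(228.0)), (78, 127, np.float64(227.3)), (79, 126, np.float64(226.6)), (80, 125, np.float64(225.9)), (81, 125, np.float64(225.2)), (82, 126, np.float64(224.5)), (83, 127, np.float64(223.8)), (84, 130, np.float64(223.1)), (85, 129, np.float64(222.4)), (86, 127, np.float64(221.7)), (87, 124, np.float64(221.0)), (88, 122, np.float64(220.3)), (89, 138, np.float64(219.6)), (90, 162, np.float64(218.9)), (91, 148, np.float64(218.2)), (92, 127, np.float64(217.5)), (93, 125, np.float64(216.7)), (94, 124, np.float6
[... 719 characters left out ...]
18, 104, np.float64(198.6)), (119, 106, np.float64(197.8)), (120, 107, np.float64(197.1)), (121, 105, np.float64(196.4)), (122, 101, np.float64(195.6)), (123, 145, np.float64(194.9)), (124, 199, np.float64(194.1)), (125, 230, np.float64(193.4)), (126, 249, np.float64(192.6)), (127, 237, np.float64(191.9)), (128, 153, np.float64(191.1))]
top: [(180, 66), (183, 64), (186, 65), (189, 75), (192, 96), (195, 91), (198, 82), (201, 106), (204, 141), (207, 159), (210, 162), (213, 156), (216, 122), (219, 97), (222, 84), (225, 84), (228, 97), (231, 105)]
track [(200, 180), (203, 178), (206, 192), (209, 189), (212, 185), (215, 184), (218, 178), (221, 177), (224, 164), (227, 159), (230, 159), (233, 157)]
```

The door edge measures 214.3 mm against 214 when shut, and the arm is clear at z 267. Handing in.

```bash
python3 -c "
from cell import env
print(env.job_done())"
```

```text
the job is handed in; nothing more can be done
None
```

I've handed the job in, with no verdict returned. The long carrier hangs on the rail with its middle about 1 mm from the pointer (last checked before the door was closed), the door measures shut, and none of the items to be left alone was touched.

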